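# Change the coarse sharpening stone for the fine one in the toggle-clamp holder

### The arm

A 6-joint arm with a two-finger parallel gripper is mounted at the origin on a cart in front of the work surface, level with it; the furniture and walls round the work are solid. World frame = base frame: x ahead of the robot, y to its left, z up, the work surface at z = 0. Lengths are in m, angles in rad, forces in N, time in s.
With the tool pointing down it reaches from about 0.375 to 0.975 m from the base axis. Payload 3.8 kg.
Tool frame: the origin (TCP) lies at the very end of the fingers, on their centre line; the grasp point (between the pads) lies bot.hold_point_z behind it (bot.hold_point_z is the distance from the TCP to the grasp point, in m); z points along the fingers, y is the line along which they close (so a half turn about z gives the same grasp; the last joint's range is limited). The gripper opens to 85 mm and grips with 20 to 120 N. Pads are 22 mm wide; open, the fingers measure 114 mm over their backs; the gripper's body (76 mm by 85 mm) begins 54 mm behind the grasp point. The pads swing forward as they close: fully open they stand 13 mm farther back than shut.
Start: joints at [-1.16, 0.264, 1.604, -0, 1.274, -0.037], TCP at [0.292, -0.608, 0.231] pointing down, gripper open.
Joint ranges: [-2.63, 2.63], [-0.94, 2.18], [0.31, 2.57], [-1.31, 4.45], [0, 2.66], [-2.55, 2.55]. Speed limits (rad/s): [2.57, 2.57, 3.14, 3.14, 3.14, 3.14].

### API

Orientations are given as a rotation vector (axis times angle).
In Python, from workcell import bot, telemetry, read_camera, camera_info gives the robot as it stands (bot), with the cameras as plain functions and the readings (telemetry).
- The arm moves only by the shell command python3 jog.py 'ROWS' [OPENING] [FORCE]. ROWS is a JSON list of rows, 1 to 5 of them, each of 4 numbers: dx, dy, dz in m, then a turn about the tool's z in rad; each row shifts and turns the commanded pose from where the row before left it, along the tool's axes as they then stand; what a row does not reach is not made up. A row lasts 1/8 s, in which the tool goes at most 0.0625 m and 0.188 rad, less where a joint would pass 70% of its speed; a pose out of reach is approached as far as the arm can. OPENING is the opening from 0.0 (shut) to 1.0 (fully open), set as the command begins (- or left out keeps the last). The fingers move at their own pace and stop on an object; FORCE is the grip in N (left out, the last holds). Time passes only in rows, so rows that do not move let the fingers close. It prints the time, the measured TCP pose, the force, the opening and the grip force at its end.
- telemetry.read_state(): the state, without advancing time (a new reading comes with each control period).
- read_camera(name): name is "side" or "top" or "wrist"; returns the picture (400x640x3 uint8, red, green, blue); there is no depth.
- camera_info(name): a dict with "intrinsics" (3x3 intrinsics, pixels), "extrinsics" (4x4, takes a point from camera to world coordinates). Camera axes: x right, y down, z forward; pixel columns grow to the right and rows downward; lengths in m; the calibration is good to about 2 mm. The wrist camera is an equidistant fisheye: a pixel r from the principal point sees the ray r / f radians off the axis. A picture is of the moment at which its call begins: read the wrist's pose just before it. camera_info takes no time and is no camera call; for the wrist camera it gives the pose at the moment of the call.
- bot.finish_job(): hands the job in; it is judged then, once.
The state is a dict: "time": time; "q": joint angles; "joint_vel": joint speeds; "joint_torque": joint torques, N m; "tool_pos": TCP position; "tcp_rot": TCP orientation; "wrist_force": force on the tool from outside, world axes, zero at the start; "torque": the same for the moment, N m; "width": opening from 0.0 (shut) to 1.0 (fully open); "grip_force": force on a finger pad.
Only numpy, scipy, OpenCV 4.12 (cv2) and the standard library are available. Lean on these libraries where they do the work, as an engineer would, in place of code of your own. Each camera call takes 0.05 s, during which the arm holds its last target. There are 200 camera calls.

### The job

Coarse sharpening is finished: throw the red-knobbed toggle lever of the stone holder fully back so that its jaw slides open, then lift the brown stone out and lay it flat, stone side up, in the grey drip tray. Put the cream fine stone in the holder in its place and throw the lever fully home again, so that both ends of its plate are caught under the lips. The stones are brittle, so set them down gently and never drop them, and do not disturb the pepper jar, the glass or the knife round the work.

Things in the scene. Friction and masses are not known exactly. Their poses are not given: they have to be found in the camera images.
- holder: Sharpening-stone holder, a toggle-clamp vise 286 mm long (y) and 74 mm wide, fixed. Origin: on its underside below the middle of a clamped stone; z up; y towards the black fixed stop; sliding jaw, link and lever on the -y side. Two rails carry the stone's plate: tops 20 mm above the underside, outer edges at x = +-24 mm; beside them, between stop and jaw, nothing is higher than 9 mm.
- fixed_lip (a point): Middle of the edge of the fixed stop's lip. Stop and jaw each have a lip, 28 to 35 mm above the holder's underside, that reaches 6 mm over the plate's end. So with the jaw open, slide the stone along the rails towards the jaw (-y) by more than 6 mm, best 14 mm, before lifting it, and lower the next one in that shifted place; the closing jaw pushes it home under this lip.
- pivot (a point): Pivot of the lever, at y = -171 mm, z = 32 mm in the holder's frame; the lever turns about the holder's x axis here, in a steel bracket 38 mm wide and 41 mm high. Mind the range hood: about 0.56 m above the range top it overhangs the back of the board.
- seat (a point): Home position of a clamped stone: centre of the plate's underside, on the rails, 20 mm above the holder's underside; axes as holder. A stone's origin belongs here.
- jaw (a joint): Travel of the holder's sliding jaw in m: 0 closed, about 0.033 open, towards the holder's -y. It is moved by the lever only, through a toggle link that is on dead centre when closed, so pushing on the closed jaw does not open it. Closed, jaw and stop are 0.4 mm further apart than the plate is long.
- lever (a joint): Angle of the lever with the red ball knob, rad: 0 fully home (jaw shut; handle slopes up at 30 degrees towards the stone, over the jaw), 1.31 fully back (jaw open; handle 15 degrees past upright, away from the stone). It stays where it is left and needs about 2 N at the knob. The jaw has opened 11 mm at 0.7 rad, 23 mm at 1.05 rad.
- grip (a point): Centre of the red ball knob (30 mm in diameter) on the end of the lever, 95 mm from the pivot, moving in the holder's y-z plane: seen from the pivot it lies 30 degrees above +y with the lever at 0 and at 105 degrees with it at 1.31. Pinch the ball from above, fingers closing along the holder's x; it turns freely between them. Lever at 0: the jaw below reaches 38 mm above the holder's underside.
- stone_coarse: Brown coarse sharpening stone: stone 121 x 50 x 22 mm bonded on an aluminium plate 140 x 50 x 6 mm whose ends stand out 9.5 mm, in all 28 mm high, about 0.36 kg. Origin: centre of the plate's underside; y along its length, z up. Starts clamped in the holder. Grip it across its 50 mm width.
- stone_fine: Cream-coloured fine stone, the same shape, size and weight and the same axes as the brown one. Starts flat on the wooden board, its length roughly pointing away from the robot. The board's top is 22 mm above the range top (z = 22 mm).
- drip_tray: Grey plastic drip tray, fixed, 184 mm long (x) and 112 mm wide (y), its rim 8 mm high and 4 mm thick. Origin: centre of its underside. A stone lies lengthwise along the tray's x on its ribs, 5 mm above the underside, inside the rim (176 x 104 mm).
- tray_floor (a point): Centre of the tray's rib tops, 5 mm above its underside; axes as drip_tray.
- pepper_jar: Spice jar with a black cap, 41 mm wide and 105 mm high, behind the holder. Origin at its underside. Leave it alone.
- tumbler: Drinking glass, 81 mm wide and 91 mm high, behind the board. Origin at its underside. Leave it alone.
- knife: Cook's knife lying flat along the back of the board, blade 175 mm and handle 120 mm long, 18 mm high. Origin at the heel of the blade. Leave it alone.

How it is judged:
By the outcome, as a careful person would: the job done as asked, in the order asked, and still so for the second after the job is handed in, with the robot touching nothing.
It also fails if it takes over 72 s, if anything falls off the work surface, if the arm or the gripper's body presses on something with over 40 N, if the wrist force passes 120 N, or if a joint passes its speed limit or range.

## Working session

There is one attempt and no reset: what is moved stays moved. The work goes in short steps, Python scripts to look and compute and a shell command to move; the robot and the scene stay as the last step left them, time stands still between calls to the robot, and variables do not carry over. Pictures are saved under pics/ and viewed, at most 10 in all, crops included, and the job is handed in when it is done.

```bash
ls; mkdir -p pics
python3 - <<'E'
from workcell import bot, telemetry, read_camera, camera_info
import cv2,numpy as np
print(bot.hold_point_z, telemetry.read_state())
for n in ['side','top','wrist']:
    i=camera_info(n); print(n,np.round(i['intrinsics'],1).tolist(),np.round(i['extrinsics'],3).tolist())
    cv2.imwrite(f'pics/{n}0.png',read_camera(n)[:,:,::-1])
E
```

```text
jog.py
pics
workcell.py
0.0187 {'time': 0.0, 'q': array([-1.15990728e+00,  2.64735439e-01,  1.60540997e+00, -5.96460009e-06,
        1.27369073e+00, -3.68932211e-02]), 'joint_vel': array([ 1.89670444e-04,  4.83462225e-05,  5.21902360e-04, -8.14073553e-04,
       -4.40965955e-04,  2.32605809e-04]), 'joint_torque': array([-4.71836975e-04, -5.15116882e+01, -3.67316294e+01, -2.63753882e-04,
        1.29389545e-02,  4.19112638e-06]), 'tool_pos': array([ 0.2919556 , -0.60776681,  0.22995454]), 'tcp_rot': array([-3.06103234e+00, -6.97026555e-01,  6.63489856e-04]), 'wrist_force': array([ 0.36227874, -0.51732821, -0.30936083]), 'torque': array([-0.03378963,  0.02273282, -0.02407727]), 'grip_force': 0.0, 'width': 1.0003423425792644}
side [[499.1, 0.0, 308.8], [0.0, 499.1, 200.9], [0.0, 0.0, 1.0]] [[-0.808, -0.463, 0.365, 0.167], [-0.589, 0.622, -0.516, 0.646], [0.012, -0.631, -0.775, 1.066], [0.0, 0.0, 0.0, 1.0]]
top [[398.1, 0.0, 314.7], [0.0, 398.1, 196.0], [0.0, 0.0, 1.0]] [[0.002, -0.989, 0.149, 0.459], [-1.0, -0.0, 0.011, -0.006], [-0.011, -0.149, -0.989, 1.141], [0.0, 0.0, 0.0, 1.0]]
wrist [[309.7, 0.0, 319.2], [0.0, 309.7, 200.9], [0.0, 0.0, 1.0]] [[0.433, -0.869, -0.239, 0.353], [-0.901, -0.418, -0.113, -0.58], [-0.002, 0.264, -0.964, 0.373], [0.0, 0.0, 0.0, 1.0]]
```

View pics/top0.png

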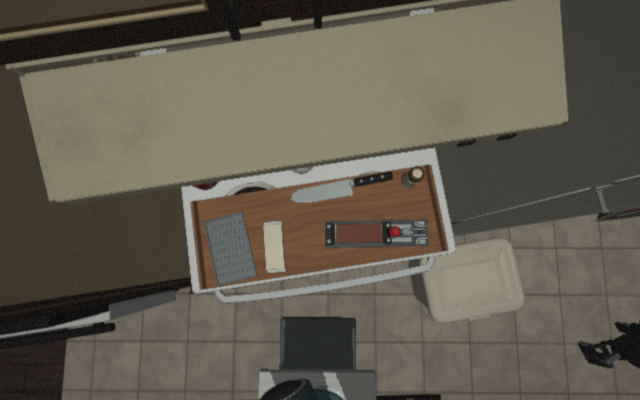

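View pics/side0.png

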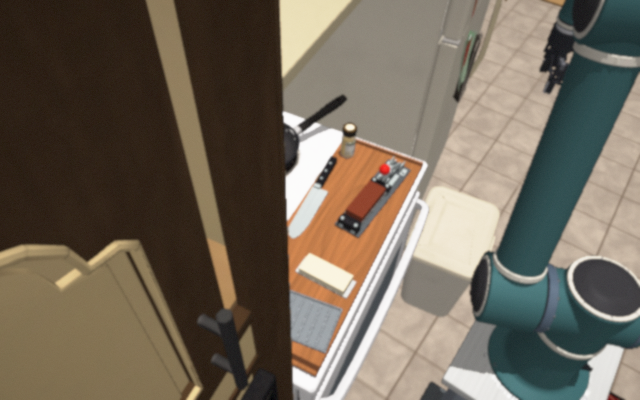

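The top view shows the holder at about (330–428, 221–247) with its stop on the left and the red knob at (395, 232). The fine stone is at about (274, 247), the tray at (231, 248), the jar at (414, 176) and the knife along the top. The side view shows the same layout. I'll enlarge the top view.

Run:
```python
import cv2
a=cv2.imread('pics/top0.png')
l=cv2.resize(a[200:290,200:290],None,fx=4.4,fy=4.4,interpolation=cv2.INTER_CUBIC)
r=cv2.resize(a[200:290,320:435],None,fx=4.4*0.78,fy=4.4,interpolation=cv2.INTER_CUBIC)
r=cv2.resize(a[190:280,318:438],None,fx=6.5,fy=6.5,interpolation=cv2.INTER_CUBIC)
cv2.imwrite('pics/cr.png',r)
l=cv2.resize(a[205:290,200:295],None,fx=6.5,fy=6.5,interpolation=cv2.INTER_CUBIC)
cv2.imwrite('pics/cl.png',l)
```

```text
(no output)
```

View pics/cr.png

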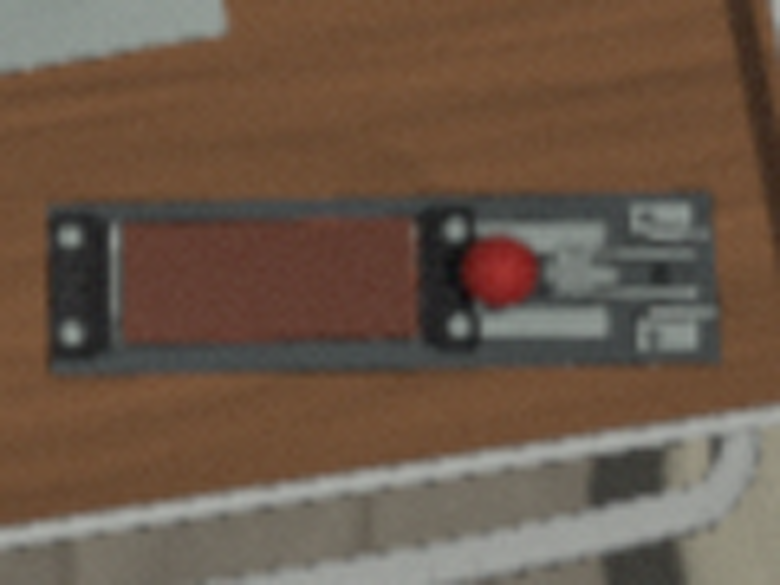

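View pics/cl.png

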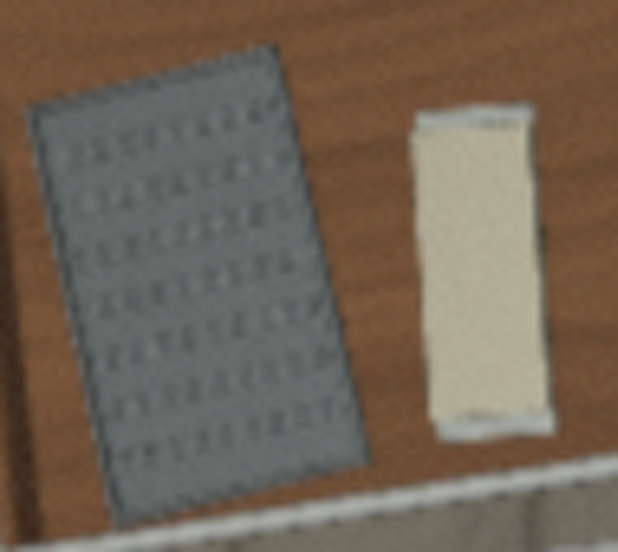

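The crops give these corners (crop pixels):
- **Holder base:** (48,205), (712,190), (720,360), (52,375).
- **Brown top:** (122,222), (413,218), (415,338), (122,345).
- **Knob:** (500,272).
- **Tray rim:** (30,107), (272,47), (370,462), (118,525).
- **Cream top:** (412,128), (532,125), (548,408), (432,420).

```bash
cat > h.py <<'E'
import numpy as np,cv2
from workcell import bot, telemetry, read_camera, camera_info
from scipy.spatial.transform import Rotation as R
def world(cam,uv,z,info=None):
    i=info or camera_info(cam);K=np.array(i['intrinsics']);T=np.array(i['extrinsics'])
    uv=np.atleast_2d(uv).astype(float);z=np.broadcast_to(z,len(uv))
    d=np.c_[(uv[:,0]-K[0,2])/K[0,0],(uv[:,1]-K[1,2])/K[1,1],np.ones(len(uv))]
    if cam=='wrist':
        r=np.hypot(d[:,0],d[:,1])+1e-12; d=np.c_[d[:,:2]*(np.sin(r)/r)[:,None],np.cos(r)]
    d=d@T[:3,:3].T
    return T[:3,3]+d*((z-T[2,3])/d[:,2])[:,None]
def rel(p,yaw=None,from_p=None):
    "delta of TCP target p in tool axes; yaw = world direction angle of closing line (tool y), mod pi"
    s=telemetry.read_state();Rm=R.from_rotvec(s['tcp_rot']).as_matrix()
    d=Rm.T@(np.array(p)-s['tool_pos'])
    out=[np.round(d,4)]
    if yaw is not None:
        cur=np.arctan2(Rm[1,1],Rm[0,1]); e=(yaw-cur+np.pi/2)%np.pi-np.pi/2
        out.append(('turn',round(-e,4)))
    out.append(('tcp',np.round(s['tool_pos'],4),'q6',round(s['q'][5],3),'t',round(s['time'],2),'F',np.round(s['wrist_force'],1),'w',round(s['width'],3),round(s['grip_force'],1)))
    print(*out)
E
python3 - <<'E'
from h import *
def c(l,u0,v0): return (np.array(l)+.5)/6.5-.5+[u0,v0]
H=c([(48,205),(712,190),(720,360),(52,375)],318,190)
B=c([(122,222),(413,218),(415,338),(122,345)],318,190)
K=c([(500,272)],318,190)
T=c([(30,107),(272,47),(370,462),(118,525)],200,205)
C=c([(412,128),(532,125),(548,408),(432,420)],200,205)
P=c([(418,108),(535,105),(553,433),(440,440)],200,205)
def rep(n,uv,z):
    w=world('top',uv,z); r=cv2.minAreaRect((w[:,:2]*1000).astype(np.float32))
    print(n,'mean',w.mean(0).round(4),'sides',np.linalg.norm(np.roll(w,-1,0)-w,axis=1).round(3)*1000)
    for i in range(4):
        e=w[(i+1)%4]-w[i]; print('   ang',np.degrees(np.arctan2(e[1],e[0])).round(1),end='')
    print()
rep('H',H,.028);rep('B',B,.07);rep('T',T,.03);rep('C',C,.05);rep('P',P,.028)
print(world('top',K,.1015))
rel([.5,0,.2],0)
E
python3 - <<'E'
from h import *
s=telemetry.read_state();M=R.from_rotvec(s['tcp_rot']).as_matrix();print(M.round(4))
for p in ([.38,-.33,.22],[.522,-.2014,.22],[.47,-.16,.25]): rel(p,np.radians(1.2))
E
```

```text
[[ 9.014e-01  4.330e-01 -7.000e-04]
 [ 4.330e-01 -9.014e-01  1.700e-03]
 [ 1.000e-04 -1.800e-03 -1.000e+00]]
[ 0.1996 -0.2124  0.0106] ('turn', np.float64(-1.144)) ('tcp', array([ 0.2921, -0.6079,  0.2302]), 'q6', np.float64(-0.037), 't', 0.15, 'F', array([-0.9, -0.7, -0.4]), 'w', 1.0, 0.0)
[ 0.3833 -0.2669  0.0108] ('turn', np.float64(-1.144)) ('tcp', array([ 0.2921, -0.6079,  0.2302]), 'q6', np.float64(-0.037), 't', 0.15, 'F', array([-0.9, -0.7, -0.4]), 'w', 1.0, 0.0)
[ 0.3543 -0.3267 -0.0191] ('turn', np.float64(-1.144)) ('tcp', array([ 0.2921, -0.6079,  0.2302]), 'q6', np.float64(-0.037), 't', 0.15, 'F', array([-0.9, -0.7, -0.4]), 'w', 1.0, 0.0)
```

```bash
python3 jog.py '[[0.04,-0.042,0,0],[0.04,-0.042,0,0],[0.04,-0.042,0,0],[0.04,-0.043,0,0],[0.04,-0.043,0,0]]' 1.0
python3 jog.py '[[0.045,-0.012,0,0],[0.045,-0.012,0,0],[0.045,-0.012,0,0],[0.045,-0.012,0,0],[0,0,0,-0.16]]'
python3 jog.py '[[0,0,0,-0.16],[0,0,0,-0.16],[0,0,0,-0.16],[0,0,0,-0.16],[0,0,0,-0.16]]'
python3 jog.py '[[0,0,0,-0.16],[0,0,0,-0.024],[0,0,0,0]]'
python3 - <<'E'
from h import *
rel([.522,-.2014,.22],np.radians(1.2))
i=camera_info('wrist');im=read_camera('wrist')
np.save('w1.npy',np.array([i['intrinsics'].ravel().tolist(),i['extrinsics'].ravel().tolist()],dtype=object),allow_pickle=True)
cv2.imwrite('pics/w1.png',im[:,:,::-1])
E
```

```text
time: 0.78
tool_pos: [0.3809, -0.3288, 0.231]
tcp_rot: [-3.063, -0.697, -0.0]
wrist_force: [0.6, -0.1, 0.4]
width: 1.002
grip_force: 0.0
time: 1.4
tool_pos: [0.5241, -0.2072, 0.2309]
tcp_rot: [-2.993, -0.951, -0.001]
wrist_force: [-0.3, 0.3, 0.2]
width: 0.997
grip_force: 0.0
time: 2.02
tool_pos: [0.5219, -0.2094, 0.2308]
tcp_rot: [-2.389, -2.039, 0.001]
wrist_force: [0.5, 0.8, -0.6]
width: 0.999
grip_force: 0.0
time: 2.4
tool_pos: [0.5221, -0.2095, 0.2311]
tcp_rot: [-2.2, -2.242, 0.0]
wrist_force: [0.1, -0.4, 0.5]
width: 1.004
grip_force: 0.0
[0.0081 0.0001 0.0111] ('turn', np.float64(-0.0022)) ('tcp', array([ 0.5221, -0.2095,  0.2311]), 'q6', np.float64(-0.445), 't', 2.4, 'F', array([ 0.1, -0.4,  0.5]), 'w', 1.004, 0.0)
```

View pics/w1.png

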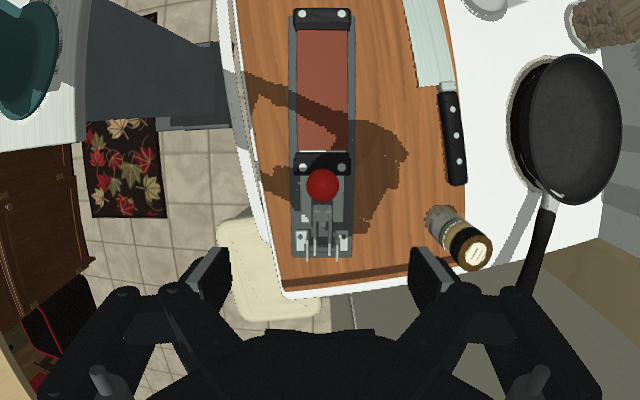

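The wrist view shows the knob at (322,184). The stone's top runs from row 30 to 152 and column 297 to 347. The jar is well to the right, at (440–492, 205–270).

Run:
```python
from h import *
print(world('wrist',[(322,184)],.1015), world('wrist',[(297,152),(347,152),(301,31),(346,31)],.07))
print(world('wrist',[(293,257),(351,256)],.03))
rel([.522,-.2014,.083],np.radians(1.2))
```

```text
[[ 0.52504462 -0.20290617  0.1015    ]] [[ 0.50012134 -0.1778054   0.07      ]
 [ 0.54942666 -0.17680401  0.07      ]
 [ 0.50195491 -0.05629333  0.07      ]
 [ 0.54577042 -0.05523067  0.07      ]]
[[ 0.4923006  -0.31044901  0.03      ]
 [ 0.56358398 -0.30776115  0.03      ]]
[8.100e-03 1.000e-04 1.481e-01] ('turn', np.float64(-0.0019)) ('tcp', array([ 0.5221, -0.2095,  0.2311]), 'q6', np.float64(-0.445), 't', 2.45, 'F', array([-0.4,  0.5, -0.1]), 'w', 1.001, 0.0)
```

```bash
python3 jog.py '[[0.0075,0.0014,0.04,0],[0,0,0.045,0],[0,0,0.04,0],[0,0,0.023,0],[0,0,0,0]]' 0.8
python3 jog.py '[[0,0,0,0],[0,0,0,0],[0,0,0,0],[0,0,0,0],[0,0,0,0]]' 0.0 25
python3 jog.py '[[0,0,0,0],[0,0,0,0]]'
```

```text
time: 3.08
tool_pos: [0.5214, -0.2011, 0.0809]
tcp_rot: [-2.196, -2.24, 0.003]
wrist_force: [-0.2, 0.6, 0.2]
width: 0.799
grip_force: 0.0
time: 3.7
tool_pos: [0.5246, -0.2026, 0.0852]
tcp_rot: [2.196, 2.243, 0.002]
wrist_force: [-0.8, -0.2, 6.4]
width: 0.332
grip_force: 24.5
time: 3.95
tool_pos: [0.5246, -0.2026, 0.0852]
tcp_rot: [2.196, 2.243, 0.002]
wrist_force: [-1.0, 0.2, 5.9]
width: 0.33
grip_force: 24.5
```

```bash
python3 jog.py '[[0,0,0.002,0],[-0.0069,0,-0.0103,0],[-0.0082,0,-0.0094,0],[-0.0093,0,-0.0082,0],[-0.0103,0,-0.0069,0]]'
python3 jog.py '[[0,0,0,0]]'
```

```text
time: 4.58
tool_pos: [0.5252, -0.2366, 0.1169]
tcp_rot: [2.197, 2.244, 0.003]
wrist_force: [4.7, 2.6, -2.5]
width: 0.335
grip_force: 24.9
time: 4.7
tool_pos: [0.5252, -0.2377, 0.1174]
tcp_rot: [2.197, 2.242, 0.002]
wrist_force: [3.0, 2.5, 3.3]
width: 0.331
grip_force: 25.3
```

```bash
python3 jog.py '[[-0.0111,0,-0.0055,0],[-0.0118,0,-0.0040,0],[-0.0122,0,-0.0024,0],[-0.0124,0,-0.0008,0],[-0.0124,0,0.0008,0]]'
python3 jog.py '[[-0.0122,0,0.0024,0],[0,0,0,0]]'
python3 jog.py '[[-0.0030,0,0.0008,0],[0,0,0,0]]'
```

```text
time: 5.32
tool_pos: [0.5264, -0.2974, 0.1289]
tcp_rot: [2.196, 2.243, 0.001]
wrist_force: [4.7, 3.1, 5.2]
width: 0.322
grip_force: 24.9
time: 5.58
tool_pos: [0.5268, -0.3116, 0.1266]
tcp_rot: [2.195, 2.241, -0.001]
wrist_force: [4.4, -2.1, 4.6]
width: 0.318
grip_force: 24.0
time: 5.82
tool_pos: [0.5268, -0.3137, 0.1261]
tcp_rot: [2.195, 2.242, -0.0]
wrist_force: [4.2, -1.2, 6.6]
width: 0.314
grip_force: 23.9
```

```bash
python3 jog.py '[[-0.003,0,0.0008,0],[-0.003,0,0.0008,0],[0,0,0,0]]'
```

```text
time: 6.2
tool_pos: [0.5269, -0.3198, 0.1245]
tcp_rot: [2.195, 2.242, -0.001]
wrist_force: [3.6, -0.8, 6.0]
width: 0.307
grip_force: 23.4
```

```bash
python3 jog.py '[[0,0,0,0],[0,0,0,0],[0,0,0,0],[0,0,-0.05,0],[0,0,-0.055,0]]' 1.0
python3 jog.py '[[0.055,0,0,0],[0.055,0,0,0],[0,0,0,0]]'
python3 - <<'E'
from h import *
rel([.523,-.1135,.22],np.radians(1.2))
im=read_camera('wrist')
cv2.imwrite('pics/w2.png',im[:,:,::-1])
cv2.imwrite('pics/w2c.png',cv2.resize(im[0:280,240:500,::-1],None,fx=2.1,fy=2.1,interpolation=cv2.INTER_CUBIC))
E
```

```text
time: 6.82
tool_pos: [0.5245, -0.317, 0.2271]
tcp_rot: [-2.195, -2.241, 0.002]
wrist_force: [0.6, -0.4, 0.5]
width: 1.0
grip_force: 0.0
time: 7.2
tool_pos: [0.5229, -0.2046, 0.2279]
tcp_rot: [-2.193, -2.248, -0.0]
wrist_force: [0.0, -0.0, 0.6]
width: 1.002
grip_force: 0.0
[0.0911 0.0024 0.008 ] ('turn', np.float64(0.004)) ('tcp', array([ 0.5229, -0.2046,  0.2279]), 'q6', np.float64(-0.443), 't', 7.2, 'F', array([ 0. , -0. ,  0.6]), 'w', 1.002, 0.0)
```

View pics/w2c.png

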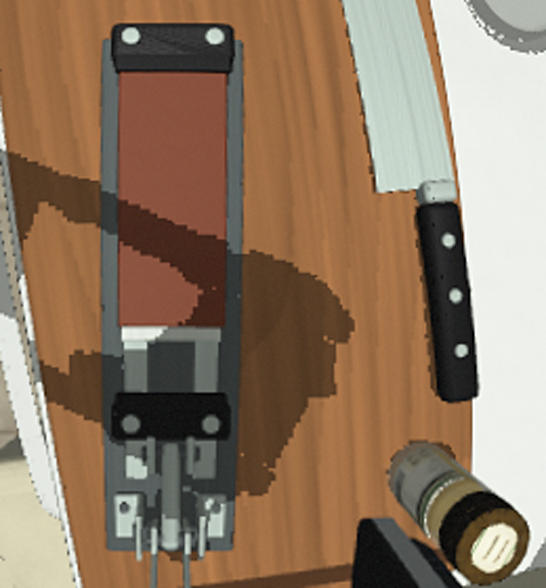

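The jaw now stands clear of the stone: its lip edge is at crop row 392, the plate end at row 342 and the stone's near edge at row 327. The stone spans columns 118–227.

Run:
```python
from h import *
f=lambda l:np.array(l)/2.1+[240,0]
print(world('wrist',f([(118,327),(226,327),(120,72),(228,72)]),.07).round(4))
print('lip',world('wrist',f([(115,394),(230,394)]),.057).round(4),'plate',world('wrist',f([(122,342),(215,342)]),.048).round(4))
```

```text
[[ 0.5004 -0.1781  0.07  ]
 [ 0.5507 -0.1769  0.07  ]
 [ 0.4988 -0.0577  0.07  ]
 [ 0.5483 -0.0563  0.07  ]]
lip [[ 0.4983 -0.2132  0.057 ]
 [ 0.5553 -0.2118  0.057 ]] plate [[ 0.5009 -0.1884  0.048 ]
 [ 0.5475 -0.1873  0.048 ]]
```

Run:
```python
from h import *
for n in ('side','top'):
    im=read_camera(n).astype(int)
    m=((im[...,0]>120)&(im[...,1]<60)&(im[...,2]<60)).astype(np.uint8)
    k,l,st,c=cv2.connectedComponentsWithStats(m)
    j=1+np.argmax(st[1:,4]) if k>1 else 0
    print(n,st[j],c[j].round(1),world(n,[c[j]],.1458).round(4))
```

```text
side [401 131   7   9  52] [404.3 135. ] [[ 0.5285 -0.3025  0.1458]]
top [     0      0    640    400 256000] [319.5 199.5] [[ 0.5996 -0.0064  0.1458]]
```

```bash
python3 jog.py '[[-0.055,0,-0.03,0],[-0.02,0,-0.02,0],[0,0,0,0]]'
python3 - <<'E'
from h import *
for n in ('wrist','side','top'):
    im=read_camera(n).astype(int)
    m=((im[...,0]>90)&(im[...,1]<50)&(im[...,2]<50)&(im[...,0]>2.5*im[...,1])).astype(np.uint8)
    k,l,st,c=cv2.connectedComponentsWithStats(m)
    for j in np.argsort(-st[1:,4])[:2]+1: print(n,st[j],c[j].round(1),world(n,[c[j]],.1458).round(4))
    if n=='wrist':cv2.imwrite('pics/w3.png',im[:,:,::-1])
E
```

```text
time: 7.72
tool_pos: [0.5258, -0.2858, 0.2797]
tcp_rot: [2.2, 2.238, 0.001]
wrist_force: [0.7, 0.5, 0.1]
width: 1.002
grip_force: 0.0
wrist [304 196  31  31 745] [319.3 210.8] [[ 0.5262 -0.3037  0.1458]]
wrist [ 99 156  12  20 125] [104.7 164.4] [[ 0.2957 -0.258   0.1458]]
side [402 131   8   9  59] [405.3 135. ] [[ 0.5264 -0.304   0.1458]]
side [609 398   3   2   5] [609.8 398.6] [[-0.1099  0.0815  0.1458]]
top [438 229   4   2   5] [439.6 229.4] [[ 0.5246 -0.3051  0.1458]]
top [440 232   1   1   1] [440. 232.] [[ 0.5181 -0.3058  0.1458]][ WARN:0@1.838] global loadsave.cpp:1063 imwrite_ Unsupported depth image for selected encoder is fallbacked to CV_8U.
```

```bash
python3 jog.py '[[0.024,0,0,0],[0,0,0.04,0],[0,0,0.04,0],[0,0,0.04,0],[0,0,0.02,0]]' 0.0 25
python3 jog.py '[[0,0,0,0],[-0.008,0,0,0],[-0.004,0,0,0],[-0.003,0,0,0],[0,0,0,0]]'
```

```text
time: 8.5
tool_pos: [0.5227, -0.2556, 0.1348]
tcp_rot: [-2.192, -2.243, 0.002]
wrist_force: [1.0, 0.5, -0.2]
width: -0.002
grip_force: 0.0
time: 9.12
tool_pos: [0.5253, -0.2743, 0.1388]
tcp_rot: [2.198, 2.243, 0.001]
wrist_force: [-1.1, -0.6, 0.2]
width: 0.001
grip_force: 0.0
```

```bash
for i in 1 ; do python3 jog.py '[[-0.003,0,0,0],[-0.003,0,0,0],[0,0,0,0]]'; python3 jog.py '[[-0.003,0,0,0],[0,0,0,0]]';  done
```

```text
time: 9.5
tool_pos: [0.525, -0.2798, 0.138]
tcp_rot: [-2.198, -2.244, 0.0]
wrist_force: [-0.2, 1.0, -0.5]
width: 0.002
grip_force: 0.0
time: 9.75
tool_pos: [0.5251, -0.2827, 0.1379]
tcp_rot: [-2.198, -2.244, 0.0]
wrist_force: [0.8, 0.7, 0.1]
width: -0.002
grip_force: 0.3
```

```bash
python3 jog.py '[[-0.003,0,0,0],[0,0,0,0]]'|sed -n '1,4p'; python3 jog.py '[[-0.003,0,0,0],[0,0,0,0]]'|sed -n '1,4p'; python3 jog.py '[[-0.003,0,0,0],[0,0,0,0]]'|sed -n '1,4p'
```

```text
time: 10.0
tool_pos: [0.5251, -0.2837, 0.1378]
tcp_rot: [-2.196, -2.242, -0.003]
wrist_force: [0.8, 6.7, -0.1]
time: 10.25
tool_pos: [0.5251, -0.284, 0.1377]
tcp_rot: [-2.194, -2.239, -0.008]
wrist_force: [0.6, 14.3, 3.7]
time: 10.5
tool_pos: [0.525, -0.2843, 0.1377]
tcp_rot: [-2.191, -2.235, -0.013]
wrist_force: [-0.6, 22.9, 7.6]
```

```bash
python3 jog.py '[[0.02,0,0,0],[0.04,0,0,0],[0.06,0,-0.02,0],[0.055,0,0,0],[0,0,0,0]]' 0.85 |head -2
python3 - <<'E'
from h import *
rel([.5228,-.1145,.036],np.radians(1.2))
E
```

```text
time: 11.12
tool_pos: [0.5217, -0.1146, 0.1584]
[1.000e-04 1.000e-03 1.224e-01] ('turn', np.float64(0.0047)) ('tcp', array([ 0.5217, -0.1146,  0.1584]), 'q6', np.float64(-0.288), 't', 11.12, 'F', array([-0.7, -0.1,  0.2]), 'w', 0.854, 0.0)
```

Descend, grip, then slide 14 mm towards the jaw.

```bash
python3 jog.py '[[0,0.001,0.05,0],[0,0,0.04,0],[0,0,0.022,0],[0,0,0.010,0],[0,0,0,0]]'
python3 jog.py '[[0,0,0,0],[0,0,0,0],[0,0,0,0],[0,0,0,0]]' 0.0 60
```

```text
time: 11.75
tool_pos: [0.5225, -0.118, 0.0356]
tcp_rot: [-2.198, -2.244, 0.001]
wrist_force: [-0.4, -0.3, -0.6]
width: 0.853
grip_force: 0.0
time: 12.25
tool_pos: [0.5239, -0.118, 0.0375]
tcp_rot: [2.196, 2.243, 0.001]
wrist_force: [-1.5, -1.2, 5.8]
width: 0.579
grip_force: 65.5
```

```bash
python3 jog.py '[[0,0,-0.0015,0],[-0.005,0,0,0],[-0.005,0,0,0],[-0.004,0,0,0],[0,0,0,0]]'
python3 jog.py '[[0,0,-0.004,0],[0,0,-0.01,0],[0,0,0,0]]'
python3 - <<'E'
from h import *
im=read_camera('wrist')
cv2.imwrite('pics/w4.png',im[:,:,::-1])
E
```

```text
time: 12.88
tool_pos: [0.5231, -0.1318, 0.0375]
tcp_rot: [2.198, 2.244, 0.0]
wrist_force: [-0.7, 2.6, 2.1]
width: 0.577
grip_force: 65.4
time: 13.25
tool_pos: [0.5235, -0.1318, 0.0521]
tcp_rot: [2.197, 2.244, 0.001]
wrist_force: [-0.5, 0.5, -4.9]
width: 0.576
grip_force: 64.5
```

View pics/w4.png

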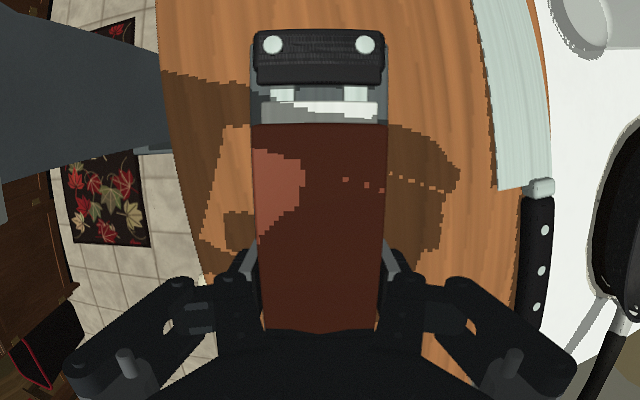

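The stone is held level, with its plate clear of both lips. Carry it to the tray.

```bash
python3 jog.py '[[0,0,-0.03,0],[0,0,-0.05,0],[0.03,0,-0.02,0],[0.05,-0.005,0,0],[0.055,-0.007,0,0]]'|head -2
python3 jog.py '[[0.055,-0.007,0,0],[0.055,-0.007,0,0],[0.055,-0.006,0,0],[0.05,-0.005,0,0],[0.025,0,0,0]]'|head -2
python3 jog.py '[[0,0,0,0.08],[0,0,0,0.16],[0,0,0,0.17],[0,0,0,0.17],[0,0,0,0.17]]'|head -2
python3 jog.py '[[0,0,0,0.17],[0,0,0,0.17],[0,0,0,0.17],[0,0,0,0.08],[0,0,0,0]]'
python3 - <<'E'
from h import *
y=np.radians(14.3); c=np.array([.481,.242]); t=c-.0035*np.array([np.cos(y),np.sin(y)])
print(t); rel([*t,.08],y+np.pi/2)
im=read_camera('wrist');cv2.imwrite('pics/w5.png',im[:,:,::-1])
im=read_camera('top');cv2.imwrite('pics/t5.png',cv2.resize(im[190:290,190:310,::-1],None,fx=5,fy=5,interpolation=cv2.INTER_CUBIC))
E
```

```text
time: 13.92
tool_pos: [0.5082, 0.0041, 0.1518]
time: 14.55
tool_pos: [0.477, 0.2451, 0.151]
time: 15.18
tool_pos: [0.4776, 0.2425, 0.1508]
time: 15.8
tool_pos: [0.4777, 0.2425, 0.1509]
tcp_rot: [3.116, 0.396, -0.001]
wrist_force: [0.2, 0.2, -4.2]
width: 0.575
grip_force: 64.7
[0.47760844 0.2411355 ]
[-0.0004  0.0013  0.0709] ('turn', np.float64(0.0032)) ('tcp', array([0.4777, 0.2425, 0.1509]), 'q6', np.float64(1.741), 't', 15.8, 'F', array([ 0.2,  0.2, -4.2]), 'w', 0.575, 64.7)
```

View pics/w5.png

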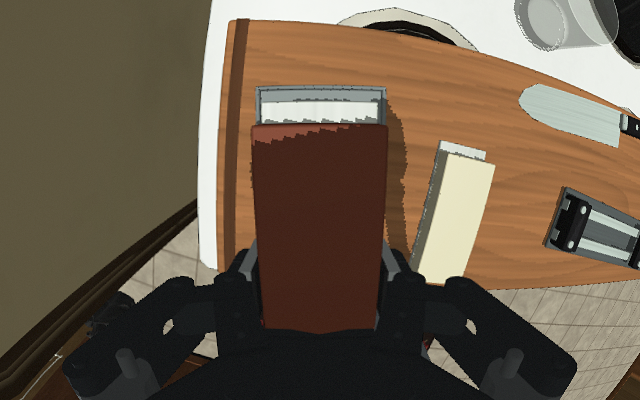

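The stone lines up with the tray: the tray's far rim runs from (257,87) to (386,87), parallel to the stone's end at (253–387, 125).

```bash
python3 - <<'E'
from h import *
w=world('wrist',[(257,88),(386,88)],.03);print(w.round(4)); e=w[1]-w[0];print(np.degrees(np.arctan2(e[1],e[0])),np.linalg.norm(e), w.mean(0)[:2]-.092*np.array([np.cos(np.radians(14.3)),np.sin(np.radians(14.3))]))
E
python3 jog.py '[[0,0.001,0.04,0.003],[0,0,0.04,0],[0,0,0.025,0],[0,0,0.012,0],[0,0,0,0]]'
python3 jog.py '[[0,0,0.005,0],[0,0,0.003,0],[0,0,0,0]]'
```

```text
[[0.556  0.3159 0.03  ]
 [0.5837 0.2098 0.03  ]]
-75.36540729605605 0.10963830886648902 [0.48066755 0.24010581]
time: 16.52
tool_pos: [0.4779, 0.2416, 0.0338]
tcp_rot: [3.117, 0.39, -0.002]
wrist_force: [0.4, -0.3, -4.3]
width: 0.576
grip_force: 64.5
time: 16.9
tool_pos: [0.4786, 0.2419, 0.0267]
tcp_rot: [-3.117, -0.39, -0.001]
wrist_force: [-0.1, -0.3, -4.4]
width: 0.576
grip_force: 64.5
```

```bash
python3 jog.py '[[0,0,0.0015,0],[0,0,0.001,0],[0,0,0,0]]'; python3 jog.py '[[0,0,0.001,0],[0,0,0.001,0],[0,0,0,0]]'
```

```text
time: 17.27
tool_pos: [0.4785, 0.2419, 0.0242]
tcp_rot: [-3.117, -0.39, -0.0]
wrist_force: [-0.1, -0.2, -0.9]
width: 0.578
grip_force: 66.6
time: 17.65
tool_pos: [0.4786, 0.2419, 0.024]
tcp_rot: [3.117, 0.39, -0.0]
wrist_force: [-5.7, -3.0, 12.4]
width: 0.578
grip_force: 75.0
```

```bash
python3 jog.py '[[0,0,-0.0015,0],[0,0,-0.001,0],[0,0,0,0]]'|sed -n '2p;4p'; python3 jog.py '[[0,0,0,0],[0,0,0,0],[0,0,0,0]]' 0.75; python3 jog.py '[[0,0,-0.02,0],[0,0,-0.04,0],[0,0,-0.04,0],[0,0,-0.04,0],[0,0,0,0]]'|head -2
python3 - <<'E'
from h import *
# cream stone target: top view (.4854,.1187)
rel([.486,.1187,.15],np.radians(3.5))
im=read_camera('wrist');cv2.imwrite('pics/w6.png',im[:,:,::-1])
E
```

```text
tool_pos: [0.4785, 0.2419, 0.0242]
wrist_force: [1.0, -0.5, -1.8]
time: 18.4
tool_pos: [0.4787, 0.242, 0.0246]
tcp_rot: [-3.117, -0.39, -0.001]
wrist_force: [1.0, -0.5, 0.7]
width: 0.747
grip_force: 0.0
time: 19.02
tool_pos: [0.4814, 0.2432, 0.169]
[-0.0263  0.1218  0.0185] ('turn', np.float64(-1.3831)) ('tcp', array([0.4814, 0.2432, 0.169 ]), 'q6', np.float64(1.744), 't', 19.02, 'F', array([-0.1, -0.6, -0.6]), 'w', 0.754, 0.0)
```

View pics/w6.png

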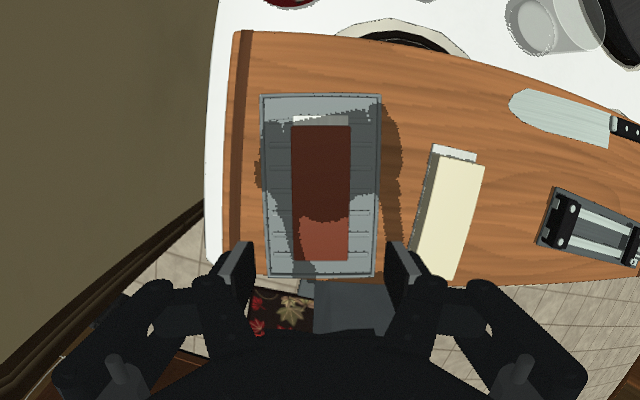

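The brown stone lies flat and centred inside the tray: stone at (292–350, 120–262), tray at (262–380, 95–277). Next is the cream stone, whose length points about 4.4° in the world.

```bash
python3 jog.py '[[0,0,0,0.086],[0,0,0,0.086],[-0.003,0.05,0,0],[-0.003,0.05,0,0],[0,0.0245,0,0]]' 0.85|head -2
python3 jog.py '[[-0.05,0,0,0],[0,0,0,0]]'|head -2
python3 - <<'E'
from h import *
a=np.radians(4.4)
rel([.4855,.1187,.0205],a+np.pi/2)
im=read_camera('wrist');cv2.imwrite('pics/w7.png',im[:,:,::-1])
hsv=cv2.cvtColor(np.ascontiguousarray(im),cv2.COLOR_RGB2HSV)
m=((hsv[...,0]>18)&(hsv[...,0]<40)&(hsv[...,1]>25)&(hsv[...,1]<120)&(hsv[...,2]>100)).astype(np.uint8)
k,l,st,c=cv2.connectedComponentsWithStats(m)
for j in np.argsort(-st[1:,4])[:4]+1:
    p=np.argwhere(l==j)[:,::-1]; h=cv2.convexHull(p.astype(np.int32))[:,0]
    w=world('wrist',h,.05)[:,:2]; print(st[j],cv2.minAreaRect((w*1000).astype(np.float32)))
E
```

```text
time: 19.7
tool_pos: [0.4802, 0.115, 0.1622]
time: 19.95
tool_pos: [0.4272, 0.1121, 0.1611]
[ 0.0596 -0.0022  0.1401] ('turn', np.float64(-0.0007)) ('tcp', array([0.4272, 0.1121, 0.1611]), 'q6', np.float64(1.695), 't', 19.95, 'F', array([-0.8,  0.2,  0.8]), 'w', 0.85, 0.0)
[  384   183   256   193 25758] ((331.246826171875, -323.5201110839844), (734.5699462890625, 268.59979248046875), 62.415401458740234)
[   93   213   203   125 10424] ((334.6844787597656, 242.0338134765625), (131.06932067871094, 224.58706665039062), 0.5641338229179382)
[ 286   53   63  146 5688] ((489.7220153808594, 117.59515380859375), (122.20147705078125, 50.40291976928711), 5.230220317840576)
[  63  125   48   73 1027] ((441.8441162109375, 345.69036865234375), (55.30647659301758, 78.81954956054688), 45.443687438964844)
```

```bash
python3 jog.py '[[0.0616,-0.0015,0.02,-0.008],[0,0,0.05,0],[0,0,0.045,0],[0,0,0.019,0],[0,0,0,0]]'|sed -n '1,4p'
python3 jog.py '[[0,0,0.006,0],[0,0,0,0]]'|sed -n '1,4p'
python3 jog.py '[[0,0,0,0],[0,0,0,0],[0,0,0,0],[0,0,0,0]]' 0.0 60
```

```text
time: 20.62
tool_pos: [0.4897, 0.1192, 0.0284]
tcp_rot: [3.138, 0.134, -0.008]
wrist_force: [0.2, -0.2, -0.2]
time: 20.88
tool_pos: [0.4922, 0.1196, 0.0258]
tcp_rot: [-3.139, -0.133, -0.002]
wrist_force: [0.2, -0.9, 0.5]
time: 21.38
tool_pos: [0.4924, 0.1195, 0.0264]
tcp_rot: [-3.139, -0.133, -0.004]
wrist_force: [-1.3, -0.1, 5.9]
width: 0.57
grip_force: 65.4
```

Too shallow a grip; I'll reopen, go lower and recentre.

```bash
python3 jog.py '[[0,0,0,0],[0,0,0,0],[-0.004,0,0.003,0],[0,0,0.003,0],[0,0,0,0]]' 0.8|sed -n '1,4p'
python3 jog.py '[[0,0,0,0],[0,0,0,0],[0,0,0,0],[0,0,0,0]]' 0.0 60
```

```text
time: 22.0
tool_pos: [0.4866, 0.1189, 0.0185]
tcp_rot: [3.139, 0.133, -0.002]
wrist_force: [0.7, -0.2, -0.9]
time: 22.5
tool_pos: [0.4876, 0.1191, 0.0193]
tcp_rot: [-3.139, -0.133, -0.001]
wrist_force: [0.6, -0.2, 0.8]
width: 0.575
grip_force: 65.4
```

```bash
python3 jog.py '[[0,0,-0.01,0],[0,0,-0.03,0],[0,0,-0.045,0],[0,0,-0.04,-0.06],[0,0,0,-0.14]]'|sed -n '1,4p'
python3 jog.py '[[0,0,0,-0.17],[0,0,0,-0.17],[0,0,0,-0.17],[0,0,0,-0.17],[0,0,0,-0.17]]'|head -2
python3 jog.py '[[0,0,0,-0.17],[0,0,0,-0.17],[0,0,0,-0.117],[-0.03,0.006,0,0],[-0.05,0.006,0,0]]'|head -2
python3 jog.py '[[-0.055,0.006,0,0],[-0.05,0.006,0,0],[-0.04,0.006,0,0],[-0.024,0,0,0],[0,0,0,0]]'
python3 - <<'E'
from h import *
rel([.5235,-.129,.05],np.radians(1.2))
im=read_camera('wrist');cv2.imwrite('pics/w8.png',im[:,:,::-1])
E
```

```text
time: 23.12
tool_pos: [0.4898, 0.1195, 0.1483]
tcp_rot: [-3.109, -0.452, -0.011]
wrist_force: [-0.3, -0.5, -5.3]
time: 23.75
tool_pos: [0.486, 0.1188, 0.1435]
time: 24.38
tool_pos: [0.5001, 0.0395, 0.1437]
time: 25.0
tool_pos: [0.5215, -0.1307, 0.1435]
tcp_rot: [-2.2, -2.24, 0.002]
wrist_force: [0.2, -0.0, -4.6]
width: 0.574
grip_force: 64.6
[0.0016 0.0021 0.0935] ('turn', np.float64(-0.0028)) ('tcp', array([ 0.5215, -0.1307,  0.1435]), 'q6', np.float64(-0.31), 't', 25.0, 'F', array([ 0.2, -0. , -4.6]), 'w', 0.574, 64.6)
```

View pics/w8.png

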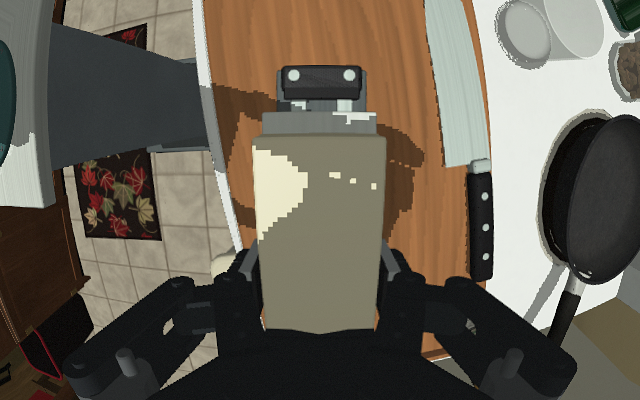

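The cream stone is held square and centred over the holder: its end is at row 137 (brown was at 125, so it sits about 5 mm farther back in the hand), and the stop is at (279–366, 67–100). Lower it.

```bash
python3 jog.py '[[0.0036,0.002,0.03,-0.003],[0,0,0.035,0],[0,0,0.025,0],[0,0,0.005,0],[0,0,0,0]]'|sed -n '1,4p'
python3 - <<'E'
from h import *
rel([.5235,-.127,.0393],np.radians(1.2))
E
```

```text
time: 25.68
tool_pos: [0.5244, -0.1249, 0.0493]
tcp_rot: [-2.193, -2.249, 0.0]
wrist_force: [0.3, -0.2, -3.5]
[-0.0021 -0.0009  0.01  ] ('turn', np.float64(0.0039)) ('tcp', array([ 0.5244, -0.1249,  0.0493]), 'q6', np.float64(-0.305), 't', 25.68, 'F', array([ 0.3, -0.2, -3.5]), 'w', 0.577, 64.4)
```

```bash
python3 jog.py '[[-0.002,-0.001,0.003,0.002],[0,0,0.003,0],[0,0,0.002,0],[0,0,0,0]]'|sed -n '1,4p'
python3 jog.py '[[0,0,0.001,0],[0,0,0.001,0],[0,0,0,0]]'
```

```text
time: 26.18
tool_pos: [0.5233, -0.1277, 0.041]
tcp_rot: [-2.197, -2.245, 0.0]
wrist_force: [-0.4, -0.9, -4.2]
time: 26.55
tool_pos: [0.5235, -0.1277, 0.0393]
tcp_rot: [2.197, 2.246, 0.0]
wrist_force: [-1.2, 0.4, -1.3]
width: 0.576
grip_force: 64.9
```

```bash
python3 jog.py '[[0,0,0.0007,0],[0,0,0,0]]'|sed -n '2p;4p'
python3 jog.py '[[0,0,0,0],[0,0,0,0],[0,0,0,0],[0,0,0,0]]' 0.85
python3 jog.py '[[0,0,-0.03,0],[0,0,-0.05,0],[0,0,-0.05,0],[-0.02,0,-0.045,0],[-0.04,0,-0.02,0]]'|head -2
python3 jog.py '[[-0.05,0,0,0],[-0.04,0,0,0],[0,0,0,0]]'|head -2
python3 - <<'E'
from h import *
print('cam');im=read_camera('wrist')
rel([.5265,-.3045,.127],np.radians(1.2))
m=((im[...,0]>90)&(im[...,1]<50)&(im[...,2]<50)).astype(np.uint8)
k,l,st,c=cv2.connectedComponentsWithStats(m)
for j in np.argsort(-st[1:,4])[:2]+1: print(st[j],world('wrist',[c[j]],.1458).round(4))
hsv=cv2.cvtColor(np.ascontiguousarray(im),cv2.COLOR_RGB2HSV)
m=((hsv[...,0]>18)&(hsv[...,0]<40)&(hsv[...,1]>25)&(hsv[...,1]<120)&(hsv[...,2]>70)).astype(np.uint8)
m[:,:250]=0;m[:,400:]=0
k,l,st,c=cv2.connectedComponentsWithStats(m)
for j in np.argsort(-st[1:,4])[:2]+1:
    h=cv2.convexHull(np.argwhere(l==j)[:,::-1].astype(np.int32))[:,0]
    print(st[j],cv2.minAreaRect((world('wrist',h,.07)[:,:2]*1000).astype(np.float32)))
E
```

```text
tool_pos: [0.5235, -0.1277, 0.0393]
wrist_force: [-3.7, 1.9, 6.1]
time: 27.3
tool_pos: [0.5236, -0.1277, 0.0384]
tcp_rot: [2.197, 2.246, 0.0]
wrist_force: [0.1, -0.9, 0.2]
width: 0.852
grip_force: 0.0
time: 27.92
tool_pos: [0.5265, -0.1878, 0.2373]
time: 28.3
tool_pos: [0.5265, -0.2802, 0.2332]
cam
[-0.0259 -0.0004  0.106 ] ('turn', np.float64(-0.0013)) ('tcp', array([ 0.5264, -0.2786,  0.233 ]), 'q6', np.float64(-0.549), 't', 28.35, 'F', array([ 0.6,  0.5, -0.2]), 'w', 0.848, 0.0)
[ 301  223   36   36 1002] [[ 0.5272 -0.3089  0.1458]]
[ 14 293  45  57 165] [[ 0.1283 -0.4728  0.1458]]
[  250   180   150   159 12887] ((541.2818603515625, -384.40423583984375), (204.32069396972656, 185.1473388671875), 86.08187866210938)
[ 294    0   52   95 4523] ((524.3169555664062, -139.43162536621094), (50.01488494873047, 99.42739868164062), 1.4479066133499146)
```

```bash
python3 jog.py '[[-0.0285,0,0.02,0],[0,0,0.04,0],[0,0,0.035,0],[0,0,0.014,0],[0,0,0,0]]'|sed -n '1,4p'
python3 jog.py '[[0,0,0,0],[0,0,0,0],[0,0,0,0],[0,0,0,0],[0,0,0,0]]' 0.0 30
```

```text
time: 28.98
tool_pos: [0.5269, -0.3049, 0.1235]
tcp_rot: [-2.194, -2.245, 0.001]
wrist_force: [-0.6, -0.4, 0.5]
time: 29.6
tool_pos: [0.5268, -0.3067, 0.1265]
tcp_rot: [2.197, 2.246, -0.002]
wrist_force: [-5.1, 0.9, 8.2]
width: 0.329
grip_force: 29.2
```

```bash
python3 jog.py '[[0.0122,0,-0.0014,0],[0.0124,0,-0.0008,0],[0.0124,0,0.0008,0],[0.0122,0,0.0024,0],[0,0,0,0]]'|sed -n '1,6p'
python3 jog.py '[[0.0118,0,0.0040,0],[0.0111,0,0.0055,0],[0.0103,0,0.0069,0],[0,0,0,0]]'
```

```text
time: 30.22
tool_pos: [0.5258, -0.2566, 0.1246]
tcp_rot: [-2.196, -2.246, 0.001]
wrist_force: [-5.1, 2.6, 7.3]
width: 0.327
grip_force: 30.5
time: 30.72
tool_pos: [0.525, -0.2232, 0.1071]
tcp_rot: [-2.196, -2.245, -0.0]
wrist_force: [-4.0, 2.3, 1.8]
width: 0.33
grip_force: 31.5
```

```bash
python3 jog.py '[[0.0093,0,0.0082,0],[0.0082,0,0.0094,0],[0.0069,0,0.0103,0],[0,0,0,0]]'
python3 jog.py '[[0.001,0,0.002,0],[0.001,0,0.002,0],[0,0,0,0]]'|sed -n '1,6p'
```

```text
time: 31.22
tool_pos: [0.5245, -0.1992, 0.0783]
tcp_rot: [-2.196, -2.245, 0.001]
wrist_force: [-3.2, -0.7, -0.9]
width: 0.327
grip_force: 32.5
time: 31.6
tool_pos: [0.5245, -0.1974, 0.0751]
tcp_rot: [-2.196, -2.245, 0.001]
wrist_force: [-4.3, 0.9, 0.5]
width: 0.333
grip_force: 32.7
```

```bash
python3 jog.py '[[0,0,0,0],[0,0,0,0],[0,0,0,0],[0,0,-0.03,0],[0,0,-0.05,0]]' 0.85|sed -n '1,2p'
python3 jog.py '[[0,0,-0.05,0],[-0.03,0,-0.02,0],[-0.03,0,0,0],[0,0,0,0]]' 0.0|sed -n '1,2p'
python3 - <<'E'
from h import *
for n in ('wrist','side'):
    im=read_camera(n)
    m=((im[...,0]>90)&(im[...,1]<50)&(im[...,2]<50)).astype(np.uint8)
    k,l,st,c=cv2.connectedComponentsWithStats(m)
    for j in np.argsort(-st[1:,4])[:1]+1: print(n,st[j],world(n,[c[j]],.1015).round(4))
    if n=='wrist':
        hsv=cv2.cvtColor(np.ascontiguousarray(im),cv2.COLOR_RGB2HSV)
        m=((hsv[...,0]>18)&(hsv[...,0]<40)&(hsv[...,1]>25)&(hsv[...,1]<120)&(hsv[...,2]>70)).astype(np.uint8)
        m[:,:250]=0;m[:,400:]=0;m[200:]=0
        k,l,st,c=cv2.connectedComponentsWithStats(m)
        for j in np.argsort(-st[1:,4])[:1]+1:
            h=cv2.convexHull(np.argwhere(l==j)[:,::-1].astype(np.int32))[:,0]
            print(st[j],cv2.minAreaRect((world('wrist',h,.07)[:,:2]*1000).astype(np.float32)))
rel([.5245,-.2014,.1165],np.radians(1.2))
E
```

```text
time: 32.22
tool_pos: [0.5234, -0.1966, 0.1537]
time: 32.72
tool_pos: [0.5267, -0.2591, 0.2258]
wrist [301 114  34  34 751] [[ 0.5247 -0.2028  0.1015]]
[ 293    0   53  102 5110] ((523.8764038085938, -124.00685119628906), (50.17955017089844, 103.4211654663086), 1.1983726024627686)
side [379 164  10  10  59] [[ 0.527  -0.2006  0.1015]]
[ 0.0557 -0.0004  0.1083] ('turn', np.float64(0.0002)) ('tcp', array([ 0.5261, -0.2571,  0.2247]), 'q6', np.float64(-0.519), 't', 32.83, 'F', array([-1. , -0.2, -0.2]), 'w', -0.003, 0.0)
```

```bash
python3 jog.py '[[0.0545,0,0.02,0],[0,0,0.045,0],[0,0,0.03,0],[0,0,0,0]]'|sed -n '1,4p'
python3 jog.py '[[0,0,0.004,0],[0,0,0.002,0],[0,0,0,0]]'|sed -n '1,4p'
python3 jog.py '[[0,0,0.003,0],[0,0,0,0]]'|sed -n '1,4p'
```

```text
time: 33.33
tool_pos: [0.5223, -0.2005, 0.1267]
tcp_rot: [-2.191, -2.242, 0.004]
wrist_force: [0.1, 0.3, 0.8]
time: 33.7
tool_pos: [0.5258, -0.2032, 0.1252]
tcp_rot: [2.196, 2.244, 0.001]
wrist_force: [0.1, -0.3, -0.8]
time: 33.95
tool_pos: [0.5249, -0.2029, 0.121]
tcp_rot: [-2.197, -2.245, 0.0]
wrist_force: [0.1, 0.5, 0.0]
```

```bash
python3 jog.py '[[0,0,0.002,0],[0,0,0.001,0],[0,0,0,0]]'|sed -n '1,4p'
python3 jog.py '[[0,0,0.002,0],[0,0,0,0]]'|sed -n '2p;4p'
python3 jog.py '[[0,0,0.002,0],[0,0,0,0]]'|sed -n '2p;4p'
```

```text
time: 34.33
tool_pos: [0.525, -0.2028, 0.1179]
tcp_rot: [-2.197, -2.245, 0.0]
wrist_force: [0.1, 0.1, -0.3]
tool_pos: [0.5253, -0.2028, 0.1164]
wrist_force: [-1.0, 1.0, 1.1]
tool_pos: [0.5255, -0.2028, 0.116]
wrist_force: [-4.2, 2.2, 10.5]
```

```bash
python3 jog.py '[[0,0,-0.03,0],[0,0,-0.05,0],[-0.05,0,-0.03,0],[-0.06,-0.02,0,0],[-0.04,-0.03,0,0]]'|sed -n '1,4p'
python3 jog.py '[[-0.03,-0.04,0,0],[-0.03,-0.04,0,0],[0,0,0,0]]'|sed -n '1,4p'
python3 - <<'E'
from h import *
im=read_camera('top');hsv=cv2.cvtColor(np.ascontiguousarray(im),cv2.COLOR_RGB2HSV).astype(int)
print(hsv[232,355],hsv[248,231],hsv[260,270])
m=((hsv[...,0]>15)&(hsv[...,0]<40)&(hsv[...,1]>25)&(hsv[...,1]<110)&(hsv[...,2]>110)).astype(np.uint8)
m[:200]=0;m[262:]=0;m[:,:200]=0;m[:,420:]=0
b=((hsv[...,1]>90)&((hsv[...,0]<7)|(hsv[...,0]>173))).astype(np.uint8); b[:,:205]=0;b[:,258:]=0;b[:210]=0;b[290:]=0
for mm,z in ((m,.07),(b,.055)):
    k,l,st,c=cv2.connectedComponentsWithStats(mm)
    for j in np.argsort(-st[1:,4])[:2]+1:
        h=cv2.convexHull(np.argwhere(l==j)[:,::-1].astype(np.int32))[:,0]
        print(st[j],cv2.minAreaRect((world('top',h,z)[:,:2]*1000).astype(np.float32)))
i=world('top',[[0,0]],.07)
im=read_camera('wrist')
m=((im[...,0]>90)&(im[...,1]<50)&(im[...,2]<50)).astype(np.uint8)
k,l,st,c=cv2.connectedComponentsWithStats(m)
for j in np.argsort(-st[1:,4])[:1]+1: print(st[j],world('wrist',[c[j]],.1015).round(4))
E
```

```text
time: 35.45
tool_pos: [0.4787, -0.3556, 0.2248]
tcp_rot: [2.195, 2.245, -0.0]
wrist_force: [0.5, -0.6, 0.7]
time: 35.83
tool_pos: [0.3973, -0.4169, 0.2237]
tcp_rot: [-2.202, -2.24, 0.001]
wrist_force: [0.2, 1.0, -0.6]
[ 26  40 178] [  7 138  94] [ 13 131 107]
[337 223  46  20 867] ((521.1753540039062, -113.31764221191406), (50.814697265625, 120.26569366455078), 0.08812886476516724)
[303 202   9   1   9] ((603.4878540039062, 27.501985549926758), (21.723859786987305, 0.0), 90.02317810058594)
[227 234   8   7  16] ((510.54168701171875, 236.823974609375), (18.492542266845703, 16.41844367980957), 82.2916259765625)
[218 242   7   6  14] ((490.3038024902344, 262.4356994628906), (17.612817764282227, 9.411994934082031), 46.32943344116211)
[110  43  15  17 125] [[ 0.1978 -0.2726  0.1015]]
```

```bash
python3 -c "
from workcell import bot, telemetry, read_camera, camera_info
print(bot.finish_job())"
```

```text
the job is handed in; nothing more can be done
None
```

I finished the job and handed it in at about 36 s: the brown stone lies flat in the drip tray, the cream stone sits at the holder's home position, and the lever pressed hard against its stop at fully home. I inferred that both plate ends are under the lips from the stone's position and the lever, not from a close look, and I did not re-measure the jar, glass or knife at the end.

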